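Clamp a clock plate under the bench press

ROBOT

A 7-joint arm with a two-finger parallel gripper is mounted at the origin on the work surface. World frame = base frame: x ahead of the robot, y to its left, z up, the work surface at z = 0. Lengths are in m, angles in degrees, forces in N, time in s.
With the tool pointing down it reaches from about 0.35 to 0.9 m from the base axis. Payload 8.1 kg.
Tool frame: the origin (TCP) lies between the finger pads; the fingertips stand 8 mm ahead of it and the grasp point (between the pads) lies 11 mm behind it; z points along the fingers, y is the direction in which the jaws open and shut (so a half turn about z gives the same grasp; the last joint's range is limited). The gripper opens to 85 mm and grips with 20 to 120 N. Pads are 22 mm wide; open, the fingers measure 114 mm over their backs; the gripper's body (76 mm by 85 mm) begins 54 mm behind the grasp point. The pads swing forward as they close: fully open they stand 13 mm farther back than shut.
Start: joints at [57.892, 24.895, 1.432, 90.138, -0.665, 64.973, -4.303], TCP at [0.276, -0.561, 0.239] pointing down, gripper open.
Joint ranges: [-149.89, 149.89], [-25.12, 119.58], [-72.63, 75.52], [4.76, 147.25], [-75.54, 255.54], [6.69, 114.76], [-157.13, 157.13]. Speed limits (degrees/s): [127.2, 127.2, 172.46, 172.46, 180, 180, 180].

INTERFACE

Orientations are given as a 3x3 rotation matrix whose columns are the frame's x, y, z axes.
In Python, from rig import manip, move_gripper, inverse_kinematics, sense, eyes, spotter gives the robot as it stands. Calls block until the motion is done:
- manip.reach(position, orientation): joint-space move of the TCP to a pose.
- manip.line_to(position, ori=None, vel=0.15, force_limit=None): straight line of the TCP; ori=None keeps the orientation; vel is the mean speed in m/s. With force_limit (N) it stops when the force on the tool has changed by that much, and returns True; else False.
- manip.set_joints(angles): joint-space move.
- move_gripper(opening, force=None): opening from 0.0 (shut) to 1.0 (fully open); force is the grip in N (None keeps the last); returns when the fingers have stopped.
- manip.dwell(seconds).
- inverse_kinematics(position, orientation): joint angles nearest the present ones, or None.
- sense(): the state.
- eyes.grab_frame(name): name is "scene" or "top"; returns the picture (480x640x3 uint8, red, green, blue); there is no depth.
- eyes.camera_params(name): a dict with "fx", "fy", "cx", "cy" (pixels), "rvec" (rotation vector, rad) and "tvec" (3), from world to camera coordinates, as OpenCV has them. Camera axes: x right, y down, z forward; pixel columns grow to the right and rows downward; lengths in m; the calibration is good to about 2 mm. A picture is of the moment at which its call begins. camera_params takes no time and is no camera call.
A pose or a line that the arm cannot do raises manip.MotionError and nothing moves.
- manip.close_job(): hands the job in, once; it reports no verdict.
Trained networks look in the newest picture that a camera, given by its name, has taken for a name from the list of things; names that differ only in an ending like _2 or _b are one class to them, and where a whole thing is asked for, a point or a joint stands for the part that bears it (a point fixed in the world has none). Each returns a list of dicts, best first, with "p" (0 to 1); they miss things now and then, are a little off and sometimes report something else, mostly with a low value. They report only what shows in the picture. A call takes as long as a camera call.
- spotter.search_frame(label, camera): "location" ([x, y, z] in m, in the coordinates of the camera as it stood for that picture, good to about 4 mm: the middle of the surface that is visible of it).
- spotter.spot_point(label, camera): "location" ([x, y, z] in m, in the coordinates of the camera as it stood for that picture, good to about 4 mm: a listed point, or the origin of a listed thing).
The state is a dict: "time": time; "joints": joint angles; "dq": joint speeds; "tau": joint torques, N m; "position": TCP position; "tool_rot": TCP orientation; "contact_force": force on the tool from outside, world axes, zero at the start; "moment": the same for the moment, N m; "width": opening from 0.0 (shut) to 1.0 (fully open).
Only numpy, scipy, OpenCV 4.12 (cv2) and the standard library are available. Lean on these libraries where they do the work, as an engineer would, in place of code of your own. Each camera call takes 0.05 s, during which the arm holds its last target.

TASK

Lay the plate carrier that has the bushing on it flat along the narrow bar of the press, bushing end towards the column and the carrier still clear of the spindle, and let go of it. Then push it gently along the bar until its end is squarely against the stop, and wind the crank clockwise until the sprung foot is firmly clamped on the bushing, without overtightening. Leave the other things on the bench where they are.

Things in the scene. Friction and masses are not known exactly. Their poses are not given: they have to be found in the camera images.
- carrier: Loose aluminium carrier 150 (x) x 56 (y) x 12 mm, a brass plate 136 x 48 x 4 mm screwed on top, with one upright brass bushing (16 mm diameter, 8 mm tall) on the plate 30 mm from the centre towards +x. 0.35 to 0.65 kg, balanced about its middle. Starts flat on the bench. Origin: centre of its underside; x along its length to the end nearer the bushing, z up
- carrier_nose (a point): Middle of the bottom edge of the carrier's +x end face (the end nearer the bushing), 75 mm from the carrier's centre; this end goes against the stop
- carrier_bush (a point): Centre of the bushing's top face, 24 mm above the carrier's underside, 45 mm from its nose end
- bar: Fixed level steel work bar, 24 mm wide, 14 thick, 250 long; its top is 48 to 62 mm above the bench (differs each time). Origin: on its top, centre line, straight below the spindle. x along the bar to the press column, z up. Its free front end is at x = -185 mm. Nothing is over it at x below -30 mm but the crank when turned to the front. The carrier overhangs it 16 mm each side
- stop: Rigid stop block on the bar, 44 mm wide, 14 mm higher than the bar's top. Origin: middle of its front face at the height of the bar's top, at x = +45 mm of the bar's frame: a carrier against it has its bushing under the spindle. Pushing the carrier along the bar takes 1 to 5 N; at the stop this rises sharply. More than 60 N on the stop is ramming
- press: White C-frame bench press, fixed. Origin: on the bench under the spindle axis; x to its column and along the bar, z up. Base 26 mm tall, 120 wide, x = -60 to 140 mm; column 45 mm wide, x = 85 to 135 mm; head 45 mm wide, x = -30 to 135 mm, 130 to 170 mm above the bench. The spindle screw goes down through the head
- foot: Round steel foot, 20 mm diameter, at the lower end of the screw. Origin: centre of its lower face, 106 mm above the bench with the crank at 0. It goes down 6 mm per radian of the crank until it meets the work; a stiff spring above it (15 N per mm, 7 mm travel) then takes up the load
- crank (a joint): Crank angle, rad, 0 to 1.2 at the start, growing clockwise seen from above; at 0 the arm points along the press's +x, at pi/2 along its -y. Screw and crank go down 6 mm per rad and stay where left (friction 0.25 N m, some 6 N at the grip when turning). Each 10 N on the foot adds 1.5 N. 10 N on the foot is the least for a clamp, about 30 N is firm, over 70 N is overtightened
- crank_grip (a point): Middle of the crank's upright free-turning black grip, 16 mm diameter, 40 mm from the spindle axis; the grip reaches 17 mm above and 28 mm below this point. With the crank at 0 it is 247 mm above the bench; it goes down with the screw
- spare: Bystander: the same carrier and brass plate, but with no bushing on it. Origin: centre of its underside
- oil: Bystander: amber bottle with a white cap, 60 mm diameter, 160 mm tall, origin under its centre
- jar: Bystander: green glass jar, 50 mm diameter, 70 mm tall, origin under its centre
- gearwheel: Bystander: brass clock wheel lying flat, 56 mm diameter, 14 mm tall at its hub, origin under its centre
- screwdriver: Bystander: screwdriver, 160 mm long, lying along its x
- dish: Bystander: shallow steel dish, 70 mm diameter, 25 mm tall, origin under its centre

How it is judged (in metres and radians):
On the way, in this order (a step that is already met when the one before it is completed fails the run):
1. the carrier lies flat on the bar, along it, bushing end towards the column, released, its end at least 20 mm short of the stop (y of carrier_nose in the frame of bar between -0.006 and 0.006 m and z of carrier_nose in the frame of bar between -0.003 and 0.003 m and angle between the x axis of carrier and the x axis of bar, either way round below 0.08 rad and angle between carrier's own z axis and vertical below 0.05 rad and contact force between the fingers and carrier below 0.3 N and x of carrier_nose in the frame of bar between -0.09 and 0.025 m), for 0.2 s.
2. the carrier's end is against the stop, the carrier still flat and square on the bar (y of carrier_nose in the frame of bar between -0.006 and 0.006 m and z of carrier_nose in the frame of bar between -0.003 and 0.003 m and angle between the x axis of carrier and the x axis of bar, either way round below 0.08 rad and angle between carrier's own z axis and vertical below 0.05 rad and x of carrier_nose in the frame of bar between 0.0425 and 0.0475 m), for 0.2 s.
3. the foot presses on the bushing with at least 10 N (all of step 2 and contact force between foot and carrier above 10 N), for 0.2 s.
At the end, for the whole second after the job is handed in: The carrier lies flat on the bar (within 3 mm in height, 3 degrees of level), along it within 4.5 degrees and 6 mm sideways, its bushing end against the stop within 2.5 mm, bushing under the spindle; the foot presses on the bushing with 10 to 70 N; all at rest and released (all of step 3 and contact force between the fingers and carrier below 0.3 N and contact force between foot and carrier below 70 N and x of carrier_bush in the frame of bar between -0.006 and 0.006 m and linear speed of carrier below 0.01 m/s and velocity of joint crank between -0.1 and 0.1 rad/s); the robot touches nothing.
It fails at once if the carrier is rammed against the stop (over 60 N) (contact force between carrier and stop above 60 N).
It fails at once if the foot is overtightened (over 90 N) (contact force between foot and carrier above 90 N).
It fails at once if the carrier is dropped or slammed on the bar (over 120 N) (contact force between carrier and bar above 120 N).
It fails at once if another thing on the bench is moved more than 30 mm (distance of any of spare, oil, jar, gearwheel, screwdriver, dish from where it was at the start of the episode above 0.03 m).
It also fails if it takes over 72 s, if anything falls off the work surface, if the arm or the gripper's body presses on something with over 40 N, if the wrist force passes 120 N, or if a joint passes its speed limit or range.

## Working session

There is one attempt and no reset: what is moved stays moved. The work goes in short steps, each a Python script; the robot and the scene stay as the last script left them, time stands still between calls to the robot, and variables do not carry over. Pictures are saved under pics/ and viewed, and the job is handed in when it is done.

```bash
ls; mkdir -p pics
cat > h.py <<'E'
import numpy as np, cv2
from rig import manip, move_gripper, inverse_kinematics, sense, eyes, spotter
def cam(n):
    p=eyes.camera_params(n);R=cv2.Rodrigues(np.array(p["rvec"],float))[0];t=np.array(p["tvec"],float).ravel()
    K=np.array([[p["fx"],0,p["cx"]],[0,p["fy"],p["cy"]],[0,0,1]]);return K,R,t
def c2w(n,l):
    K,R,t=cam(n);return R.T@(np.array(l)-t)
def proj(n,P):
    K,R,t=cam(n);q=K@(R@np.array(P,float)+t);return q[:2]/q[2]
def ray(n,uv,z):
    K,R,t=cam(n);d=R.T@np.linalg.inv(K)@np.array([uv[0],uv[1],1.]);c=-R.T@t
    return c+d*(z-c[2])/d[2]
def snap(n,f):
    im=eyes.grab_frame(n);cv2.imwrite("pics/"+f,np.array(im)[:,:,::-1]);return np.array(im)
np.set_printoptions(precision=4,suppress=True)
E
python3 - <<'E'
from h import *
for n in("scene","top"):
    snap(n,n+"0.png"); K,R,t=cam(n);print(n,K[0,0],-R.T@t,R[2])
for n in("scene","top"):
    for l in ["carrier","carrier_nose","carrier_bush","bar","stop","press","foot","crank_grip","spare"]:
        for d in spotter.spot_point(l,n)[:2]: print(n,l,round(d["p"],2),c2w(n,d["location"]))
print(sense()["time"])
E
```

```text
pics
scene 531.3852401307608 [ 1.2252 -0.1158  1.2022] [-0.5482  0.0918 -0.8313]
top 589.6668881609454 [ 0.278  -0.004   1.4464] [ 0.2065  0.0106 -0.9784]
scene carrier 0.63 [ 0.472  -0.2787 -0.0004]
scene carrier_nose 0.64 [ 0.5452 -0.2847  0.0006]
scene carrier_bush 0.62 [ 0.5049 -0.2813  0.0285]
scene press 0.81 [0.6289 0.0138 0.0018]
scene crank_grip 0.51 [ 0.6503 -0.0162  0.2418]
scene spare 0.94 [ 0.485   0.2948 -0.0018]
top carrier 0.63 [ 0.4789 -0.2786 -0.0015]
top carrier 0.57 [ 0.4861  0.2939 -0.0017]
top carrier_nose 0.7 [ 0.5503 -0.2848 -0.0019]
top carrier_bush 0.67 [ 0.4786 -0.2785  0.0019]
top bar 0.7 [0.6315 0.015  0.0565]
top press 0.81 [0.6322 0.0159 0.0003]
top spare 0.76 [ 0.4854  0.2953 -0.0016]
1.0
```

View pics/scene0.png

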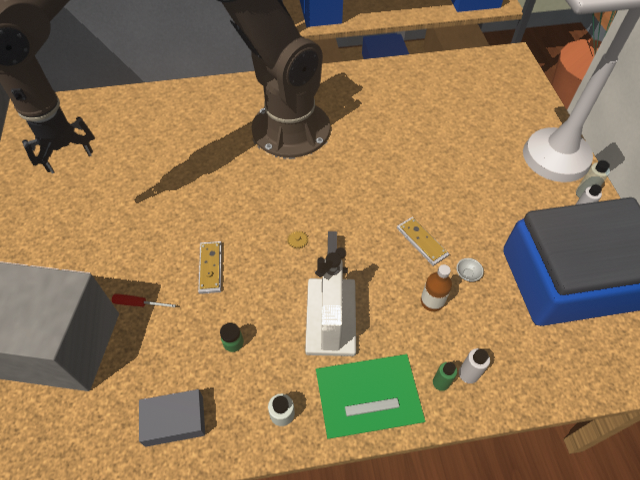

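View pics/top0.png

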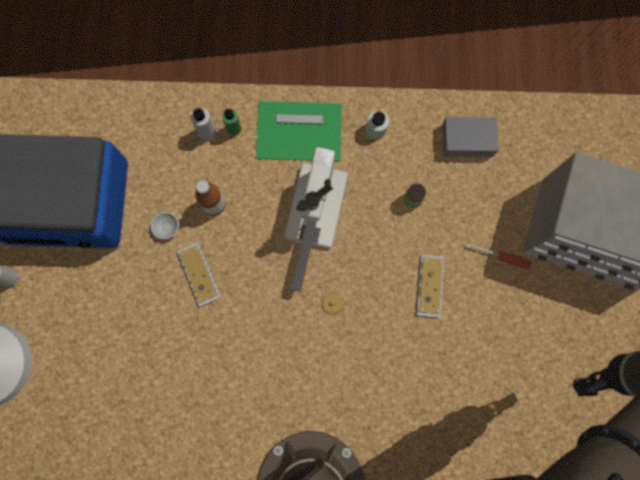

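The scene view shows the carrier at about (210,267), the press at (330,315) and the spare at (422,240). In the top view the carrier is at (431,286) and the bar runs from (297,288) to (310,230). I'll zoom in for the details.

Run:
```python
import cv2,numpy as np
a=cv2.imread("pics/scene0.png");b=cv2.imread("pics/top0.png")
f=lambda i,x,y,w,h:cv2.resize(i[y:y+h,x:x+w],(400,300),interpolation=cv2.INTER_CUBIC)
cv2.imwrite("pics/z1.png",np.vstack([np.hstack([f(a,170,230,80,60*1+15)[:300],f(a,290,220,100,75)]),np.hstack([f(b,391,249,80,75)[:300],f(b,265,220,100,75)])]))
cv2.imwrite("pics/z2.png",cv2.resize(b[140:300,250:370],(600,600*160//120))[:600])
```

```text
(no output)
```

View pics/z1.png

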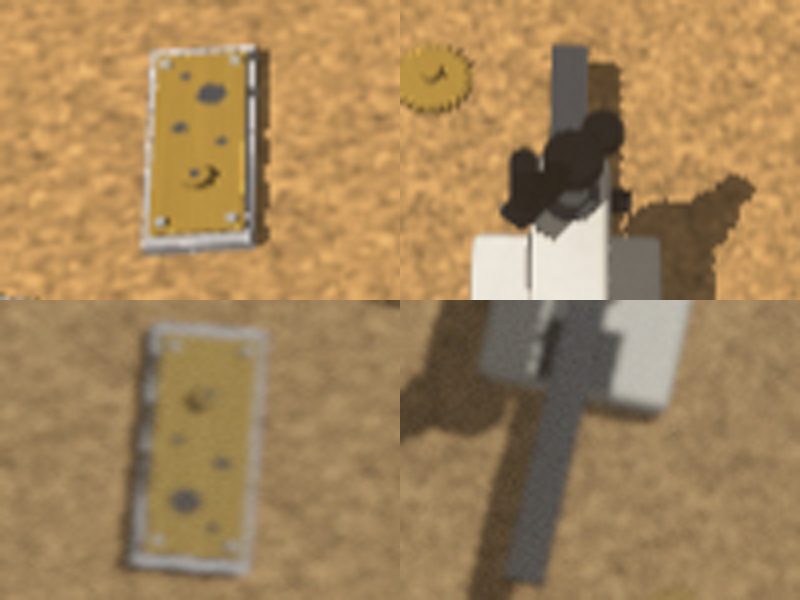

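View pics/z2.png

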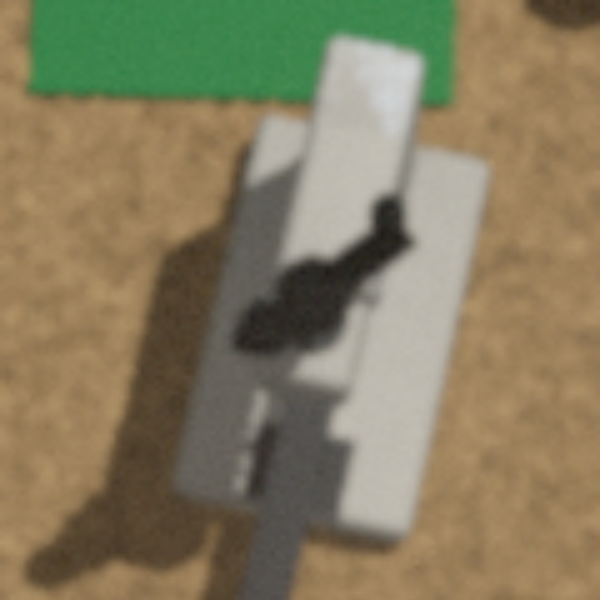

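```bash
cat > fit.py <<'E'
from h import *
from scipy.optimize import least_squares
def T(p,q):
    c,s=np.cos(p[2]),np.sin(p[2]);return np.array([p[0]+c*q[0]-s*q[1],p[1]+s*q[0]+c*q[1],q[2]])
pp=[("top",(285,237.5),(-.06,.06,.026)),("top",(332,246.5),(-.06,-.06,.026)),("top",(348,171.8),(.14,-.06,.026)),("top",(302.4,163),(.14,.06,.026)),
("top",(316,147.4),(.135,.0225,.17)),("top",(335,151),(.135,-.0225,.17)),
("top",(291.9,289),(-.185,.012,None)),("top",(300.8,290.5),(-.185,-.012,None)),("scene",(328.3,231.3),(-.185,-.012,None)),("scene",(336.8,231.3),(-.185,.012,None))]
def r(p):
    o=[]
    for n,uv,q in pp:
        q=(q[0],q[1],p[3] if q[2] is None else q[2]); o+=list(proj(n,T(p,q))-uv)
    return np.array(o)
s=least_squares(r,[.63,.015,-.2,.056],loss="soft_l1");print(s.x,np.degrees(s.x[2]));print(s.fun.reshape(-1,2))
cc=[("top",(422.6,255.8),(.075,.028,.012)),("top",(444.6,256.5),(.075,-.028,.012)),("top",(417.8,316),(-.075,.028,.012)),("top",(440.4,317.4),(-.075,-.028,.012)),
("scene",(200.2,242.8),(-.075,-.028,.012)),("scene",(221,241.5),(-.075,.028,.012)),("scene",(198.3,291.2),(.075,-.028,.012)),("scene",(220.5,290.6),(.075,.028,.012))]
def r2(p,sel=("top","scene")): return np.array([proj(n,T(p,q))-uv for n,uv,q in cc if n in sel]).ravel()
for sel in(("top","scene"),("top",),("scene",)):
    s2=least_squares(r2,[.475,-.28,-.08],args=(sel,));print(sel,s2.x,np.degrees(s2.x[2]))
print(r2(s2.x).reshape(-1,2))
print("angle now", sense()["joints"],sense()["position"])
E
python3 fit.py
```

```text
[ 0.6296  0.0154 -0.1878  0.0561] -10.761931289980813
[[-0.9262 -0.1759]
 [-0.3405  1.2023]
 [ 0.4706 -0.0186]
 [-0.3011 -1.019 ]
 [ 0.0742 -1.1495]
 [ 0.2938 -0.7181]
 [-0.8308  0.3084]
 [ 0.1484  1.0055]
 [-1.0697 -0.2142]
 [-0.4216 -0.0239]]
('top', 'scene') [ 0.4743 -0.2776 -0.0742] -4.253094020091592
('top',) [ 0.4742 -0.2786 -0.0747] -4.2778479722939595
('scene',) [ 0.4746 -0.2765 -0.0747] -4.2815993412869195
[[-1.3995 -1.0802]
 [-0.7382  0.5793]
 [-0.8937 -0.6308]
 [-0.3475  0.4416]
 [ 0.0101 -0.133 ]
 [ 0.185  -0.3568]
 [-0.1282  0.7751]
 [-0.0552 -0.3466]]
angle now [57.8907 24.8926  1.4305 90.1369 -0.6651 64.9715 -4.3037] [ 0.2763 -0.5607  0.2394]
```

```bash
cat >> h.py <<'E'
def down(yaw,flip=1):
    c,s=np.cos(yaw)*flip,np.sin(yaw)*flip
    return np.array([[c,s,0],[s,-c,0],[0,0,-1.]])
C=np.array([.4743,-.2776]);CY=-.0745
P0=np.array([.6296,.0154]);PY=-.1878;BZ=.056
def bar(x,y=0): 
    c,s=np.cos(PY),np.sin(PY);return P0+[c*x-s*y,s*x+c*y]
E
python3 - <<'E'
from h import *
s=sense();print(s["tool_rot"],s["width"])
for f in(1,-1):
    print(f,inverse_kinematics([*C,.2],down(CY,f)),inverse_kinematics([*bar(-.115),.2],down(PY,f)),inverse_kinematics([*bar(.04),.24],down(PY,f)))
manip.reach([*C,.15],down(CY,1)) if s["tool_rot"][0][0]>0 else manip.reach([*C,.15],down(CY,-1))
move_gripper(.8,force=60)
s=sense();print(s["time"],s["joints"],s["position"],s["width"],s["contact_force"])
snap("scene","s1.png")
E
```

```text
[[ 0.8971  0.4419  0.0001]
 [ 0.4419 -0.8971 -0.0001]
 [ 0.      0.0001 -1.    ]] 0.9998029567148703
1 [ 24.1482  20.0717   0.817  103.7576  -0.3375  56.173  -69.165 ] [   3.6106   18.525   -17.3227  106.8026    6.5808   55.6355 -117.3503] [  -0.3052   29.4343   -7.7995   82.6389    4.1188   68.2053 -109.3998]
-1 [ 51.1224  24.4029 -35.7939 101.4919  16.3131  59.3474  95.0767] [ 22.0877  22.9535 -42.2606 105.3635  17.9112  58.5151  51.826 ] [ 19.5439  35.0639 -41.6233  80.6484  23.5045  73.0979  55.5487]
2.6583 [ 23.9449  23.275    1.1899 107.0158  -0.606   49.7053 -68.8934] [ 0.4741 -0.2782  0.1501] 0.8024175101579304 [-0.4965 -0.0641 -1.1127]
```

Run:
```python
import cv2
a=cv2.imread("pics/s1.png");cv2.imwrite("pics/s1z.png",cv2.resize(a[180:320,130:290],(800,700))[:600])
```

```text
(no output)
```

View pics/s1z.png

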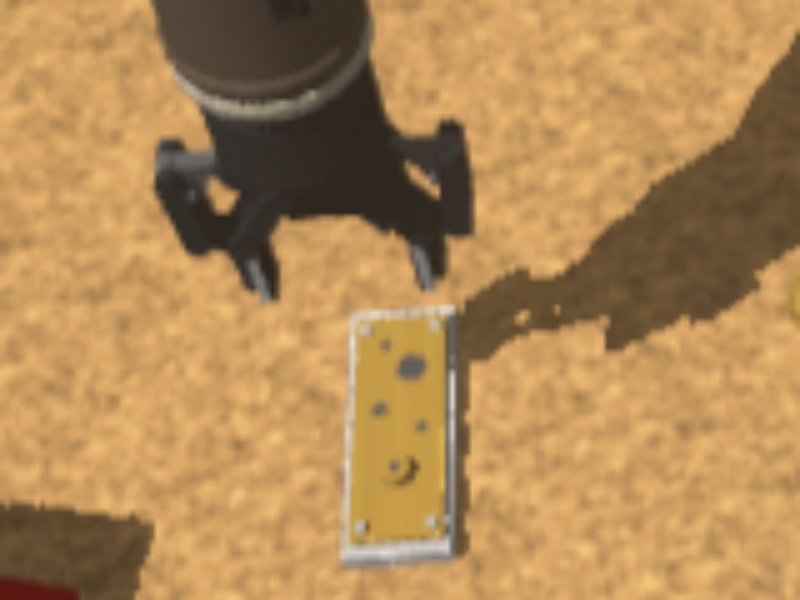

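The gripper is over the carrier with its jaws across the narrow width. Descending and gripping.

Run:
```python
from h import *
R=down(CY)
manip.line_to([*C,.04],R,vel=.15)
print(manip.line_to([*C,.0075],R,vel=.04,force_limit=6), sense()["position"],sense()["contact_force"])
move_gripper(.3,force=60)
s=sense();print(s["time"],s["position"],s["width"],s["contact_force"])
snap("scene","s2.png")
print(manip.line_to([*C,.06],R,vel=.08))
manip.dwell(.1);s=sense();print(s["time"],s["position"],s["width"],s["contact_force"],s["moment"])
snap("scene","s3.png");snap("top","t3.png")
import cv2
a=cv2.imread("pics/s2.png")[200:320,140:300];b=cv2.imread("pics/s3.png")[200:320,140:300]
cv2.imwrite("pics/s23.png",np.hstack([cv2.resize(a,(400,300)),cv2.resize(b,(400,300))]))
```

```text
False [ 0.4744 -0.2777  0.0076] [-0.41   -0.225   0.0896]
4.8417 [ 0.4745 -0.2778  0.0083] 0.6327194481536659 [-0.9865  0.9202  7.3506]
False
5.8 [ 0.4739 -0.2774  0.0594] 0.6334747410361333 [ 0.238   0.7142 -4.8704] [-0.015  -0.0144  0.0417]
```

View pics/s23.png

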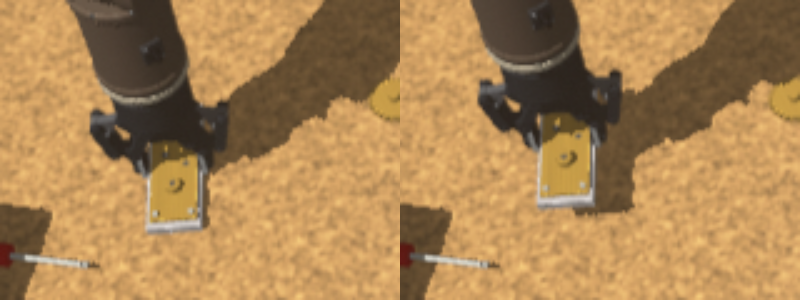

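Run:
```python
from h import *
R=down(PY)
manip.line_to([*C,.12],down(CY),vel=.2)
manip.line_to([*bar(-.125),.12],R,vel=.2)
manip.line_to([*bar(-.125),.085],R,vel=.1)
manip.dwell(.2);s=sense();print(s["time"],s["position"],s["contact_force"],s["width"],bar(-.125))
snap("scene","s4.png");snap("top","t4.png")
for n in("scene","top"):
    for l in("carrier","carrier_nose","carrier_bush"):
        for d in spotter.spot_point(l,n)[:2]: print(n,l,round(d["p"],2),c2w(n,d["location"]))
import cv2
a=cv2.imread("pics/s4.png")[190:340,250:410];b=cv2.imread("pics/t4.png")[150:300,230:390]
cv2.imwrite("pics/s44.png",np.hstack([cv2.resize(a,(400,375)),cv2.resize(b,(400,375))]))
```

```text
8.7917 [0.5073 0.0388 0.0857] [ 0.3004  0.1951 -3.1584] 0.6303455197883376 [0.5068 0.0387]
scene carrier 0.68 [0.5038 0.0401 0.0783]
scene carrier_bush 0.75 [0.536  0.0302 0.1028]
scene carrier_bush 0.45 [ 0.6929 -0.2389  0.0011]
```

View pics/s44.png

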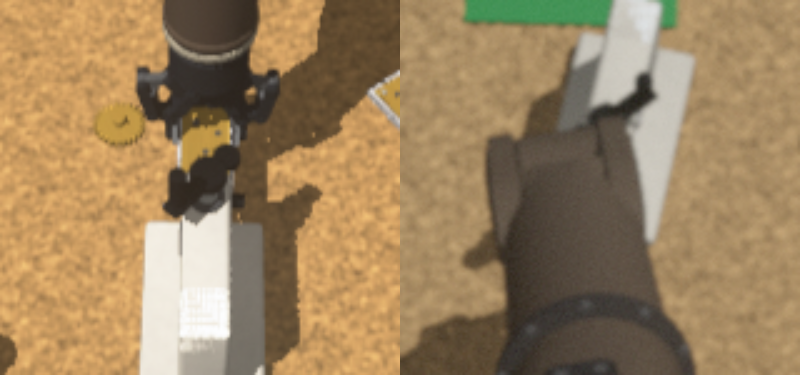

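Run:
```python
from h import *
R=down(PY)
z0=sense()["position"][2]
hit=manip.line_to([*bar(-.125),.052],R,vel=.015,force_limit=3)
s=sense();print(hit,s["time"],s["position"],s["contact_force"],s["width"])
```

```text
True 10.5833 [0.5068 0.0387 0.063 ] [-0.122  -0.4153  5.5245] 0.6368702607715597
```

Run:
```python
from h import *
R=down(PY)
move_gripper(.85)
manip.dwell(.1);s=sense();print(s["time"],s["position"],s["contact_force"],s["width"])
manip.line_to([*bar(-.125),.15],R,vel=.15)
snap("scene","s5.png")
manip.line_to([*bar(-.26),.20],R,vel=.25)
s=sense();print(s["time"],s["position"])
snap("top","t5.png");snap("scene","s6.png")
for n in("scene","top"):
    for l in("carrier","carrier_nose","carrier_bush","crank_grip","press","bar"):
        for d in spotter.spot_point(l,n)[:1]:
            w=c2w(n,d["location"]);v=w[:2]-P0;c,q=np.cos(PY),np.sin(PY);print(n,l,round(d["p"],2),w,"bar:",c*v[0]+q*v[1],-q*v[0]+c*v[1])
import cv2
a=cv2.imread("pics/s6.png")[190:340,250:410];b=cv2.imread("pics/t5.png")[150:300,230:390]
cv2.imwrite("pics/s66.png",np.hstack([cv2.resize(a,(400,375)),cv2.resize(b,(400,375))]))
```

```text
11.0083 [0.5056 0.0386 0.0621] [-0.6267 -0.505   0.5107] 0.8513629924788712
12.5167 [0.3752 0.0639 0.1999]
scene carrier 0.82 [0.5033 0.037  0.0556] bar: -0.12814421090159253 -0.002383930024068403
scene carrier_bush 0.68 [0.5011 0.0376 0.0527] bar: -0.13039885231523415 -0.0022340932983591633
scene crank_grip 0.62 [ 0.6544 -0.0152  0.243 ] bar: 0.03008229238272659 -0.0254505562326525
scene press 0.85 [ 0.6282  0.0147 -0.0011] bar: -0.00124793397904171 -0.0009244952099477536
top carrier 0.78 [0.5119 0.0358 0.0548] bar: -0.11942885103438963 -0.0018813569665997731
top carrier_nose 0.71 [0.5858 0.0209 0.0531] bar: -0.04409197050221907 -0.0027713974109963317
top carrier_bush 0.8 [0.5388 0.0304 0.0804] bar: -0.09200600848663539 -0.0022148613493114273
top crank_grip 0.53 [ 0.6532 -0.0123  0.2418] bar: 0.028404238416700298 -0.022816978398031713
top press 0.65 [0.6328 0.019  0.0007] bar: 0.0024490914992204432 0.004154742428407147
top bar 0.53 [0.6318 0.0172 0.0558] bar: 0.0018623751219590066 0.0021545650488758064
```

View pics/s66.png

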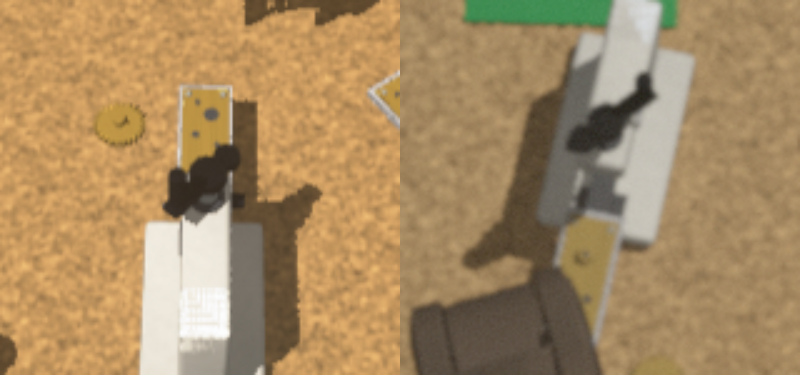

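Run:
```python
import cv2
b=cv2.imread("pics/t5.png")[205:280,280:340]
b=cv2.convertScaleAbs(b,alpha=1.6)
cv2.imwrite("pics/t5z.png",cv2.resize(b,(480,600),interpolation=cv2.INTER_CUBIC))
```

```text
(no output)
```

View pics/t5z.png

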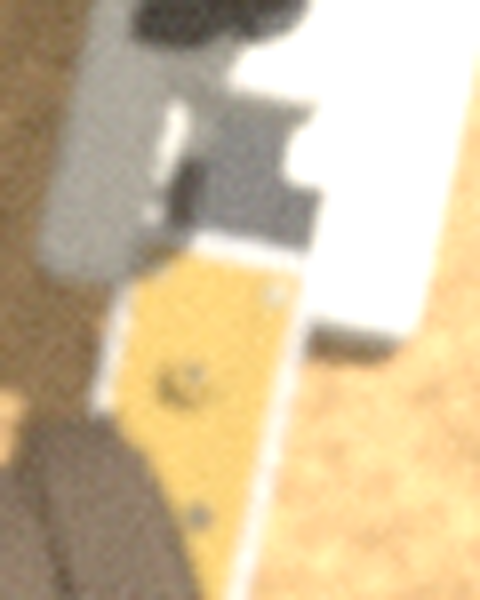

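Run:
```python
import cv2,numpy as np
from h import *
def edge(f,x,y,w,h,k,out):
    b=cv2.imread(f)[y:y+h,x:x+w];b=cv2.convertScaleAbs(b,alpha=1.3);return cv2.resize(b,(400,600),interpolation=cv2.INTER_CUBIC)
cv2.imwrite("pics/z3.png",np.hstack([edge("pics/scene0.png",305,215,60,90,0,0),edge("pics/s6.png",305,215,60,90,0,0)]))
# overlay predicted positions
zb=.055
def B(x,y,z): return [*bar(x,y),z]
for n in("scene","top"):
    print(n,"barfront",[proj(n,B(-.185,y,zb)) for y in(.012,-.012)])
    print(n,"tail",[proj(n,B(-.2,y,zb+.012)) for y in(.028,-.028)],"nose",[proj(n,B(-.05,y,zb+.012)) for y in(.028,-.028)],"per mm y",proj(n,B(-.05,.001,zb+.012))-proj(n,B(-.05,0,zb+.012)))
```

```text
scene barfront [array([336.3498, 231.5123]), array([327.2078, 231.3222])]
scene tail [array([342.6205, 224.3299]), array([321.264 , 223.8896])] nose [array([342.6898, 273.9127]), array([319.9747, 273.4186])] per mm y [0.4056 0.0088]
top barfront [array([291.1047, 289.378 ]), array([300.9764, 291.5731])]
top tail [array([282.8028, 293.4772]), array([306.0794, 298.665 ])] nose [array([297.1104, 232.5807]), array([319.9177, 237.5394])] per mm y [-0.4073 -0.0885]
```

View pics/z3.png

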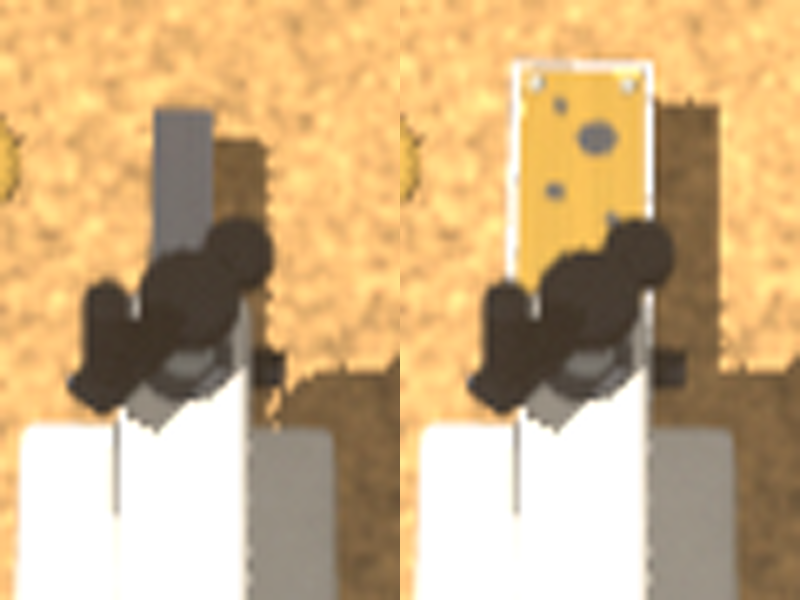

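Run:
```python
from h import *
R=down(PY)
move_gripper(.3)
p=bar(-.26)
manip.line_to([*p,.04],R,vel=.25)
hit=manip.line_to([*p,-.005],R,vel=.015,force_limit=3)
s=sense();d=s["position"][2];print(hit,s["time"],s["position"],s["contact_force"],s["width"])
manip.line_to([*p,.055+d+.005],R,vel=.15)
s=sense();print(s["time"],s["position"],s["contact_force"])
```

```text
True 16.4667 [0.3742 0.0639 0.0079] [-1.5364  0.1944  8.8767] 0.29884906011495277
17.0167 [0.3742 0.0639 0.0676] [-0.7462 -0.445  -0.9904]
```

Run:
```python
from h import *
R=down(PY);z=.0676
def bx(s): 
    v=s["position"][:2]-P0;c,q=np.cos(PY),np.sin(PY);return c*v[0]+q*v[1],-q*v[0]+c*v[1]
def bf(s):
    f=s["contact_force"];c,q=np.cos(PY),np.sin(PY);return c*f[0]+q*f[1],-q*f[0]+c*f[1],f[2]
manip.line_to([*bar(-.23),z],R,vel=.12);manip.dwell(.2)
s=sense();print(bx(s),bf(s))
hit=manip.line_to([*bar(-.14),z],R,vel=.035,force_limit=10)
s=sense();print(hit,s["time"],bx(s),bf(s))
if not hit:
    hit=manip.line_to([*bar(-.095),z],R,vel=.02,force_limit=9)
    s=sense();print(hit,s["time"],bx(s),bf(s))
snap("scene","s7.png");snap("top","t7.png")
import cv2
a=cv2.imread("pics/s7.png")[190:340,250:410];b=cv2.imread("pics/t7.png")[150:300,230:390]
cv2.imwrite("pics/s77.png",np.hstack([cv2.resize(a,(400,375)),cv2.resize(b,(400,375))]))
```

```text
(np.float64(-0.23100701162557716), np.float64(-0.0001373574239248651)) (np.float64(0.13870156981783635), np.float64(0.37027567218542934), np.float64(0.4289829644873903))
False 20.3417 (np.float64(-0.14119467721455126), np.float64(-0.0002187668137397375)) (np.float64(-5.731878789737616), np.float64(-0.019412824129854123), np.float64(4.294555628185819))
True 21.625 (np.float64(-0.11782518237851912), np.float64(-0.00035590867435266946)) (np.float64(0.27846686911796426), np.float64(-0.03653927211471566), np.float64(-0.46902483767675374))
```

View pics/s77.png

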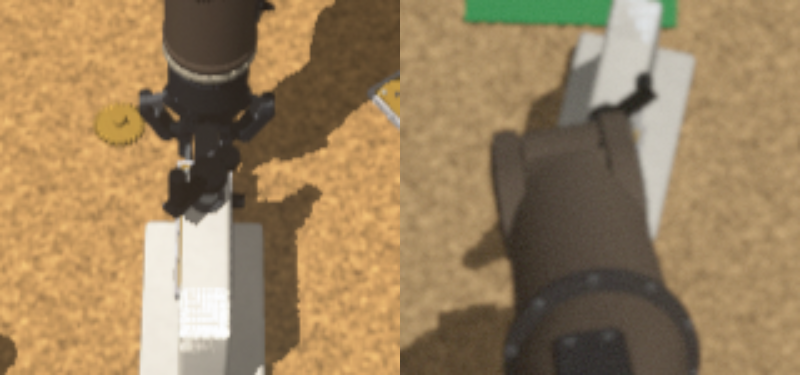

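```bash
cat >> h.py <<'E'
def tb(p):
    v=np.array(p[:2])-P0;c,q=np.cos(PY),np.sin(PY);return np.array([c*v[0]+q*v[1],-q*v[0]+c*v[1]])
E
python3 - <<'E'
from h import *
R=down(PY);z=.0676
hit=manip.line_to([*bar(-.10),z],R,vel=.02,force_limit=10)
s=sense();print(hit,s["time"],tb(s["position"]),tb(s["contact_force"][:2]+P0))
manip.line_to([*bar(-.15),z],R,vel=.1)
manip.line_to([*bar(-.22),.2],R,vel=.25)
manip.line_to([.42,-.12,.30],R,vel=.3)
s=sense();print(s["time"])
snap("scene","s8.png");snap("top","t8.png")
for n in("scene","top"):
    for l in("carrier","carrier_nose","carrier_bush","crank_grip","stop","bar","press","foot"):
        for d in spotter.spot_point(l,n)[:2]:
            w=c2w(n,d["location"]);print(n,l,round(d["p"],2),w,"bar:",tb(w))
import cv2
a=cv2.imread("pics/s8.png")[190:340,250:410];b=cv2.imread("pics/t8.png")[130:280,250:410]
cv2.imwrite("pics/s88.png",np.vstack([np.hstack([cv2.resize(a,(400,375)),cv2.resize(b,(400,375))])]))
cv2.imwrite("pics/t8z.png",cv2.resize(cv2.convertScaleAbs(cv2.imread("pics/t8.png")[155:275,275:355],alpha=1.3),(400,600),interpolation=cv2.INTER_CUBIC))
E
```

```text
True 22.0833 [-0.1179 -0.0006] [ 0.7035 -0.6946]
24.125
scene carrier 0.47 [0.5949 0.0207 0.053 ] bar: [-0.0351 -0.0012]
scene carrier_nose 0.62 [0.6703 0.0069 0.0535] bar: [ 0.0415 -0.0008]
scene carrier_bush 0.41 [0.6271 0.012  0.0769] bar: [-0.0018 -0.0038]
scene crank_grip 0.45 [ 0.6543 -0.0169  0.2438] bar: [ 0.0303 -0.0271]
scene stop 0.28 [0.4832 0.2929 0.0001] bar: [-0.1957  0.2452]
scene press 0.86 [ 0.6293  0.0137 -0.0014] bar: [ 0.     -0.0017]
scene press 0.44 [ 0.6015  0.3826 -0.0004] bar: [-0.0962  0.3555]
top carrier 0.66 [0.6043 0.0202 0.0538] bar: [-0.0257  0.    ]
top carrier_nose 0.88 [0.6756 0.0068 0.0517] bar: [0.0468 0.0001]
top carrier_bush 0.76 [0.6318 0.0141 0.0802] bar: [ 0.0024 -0.0009]
top carrier_bush 0.17 [ 0.695  -0.235  -0.0004] bar: [ 0.111  -0.2338]
top crank_grip 0.42 [ 0.6519 -0.0116  0.2419] bar: [ 0.0269 -0.0223]
top crank_grip 0.17 [ 0.5573 -0.4413  0.0029] bar: [ 0.0142 -0.4622]
top press 0.7 [0.6293 0.016  0.0004] bar: [-0.0004  0.0005]
top foot 0.27 [ 0.4268 -0.0386  0.0014] bar: [-0.1891 -0.0909]
```

View pics/s88.png

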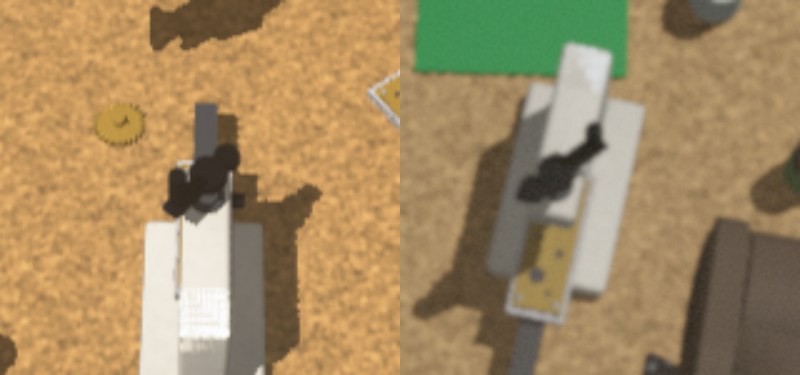

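View pics/t8z.png

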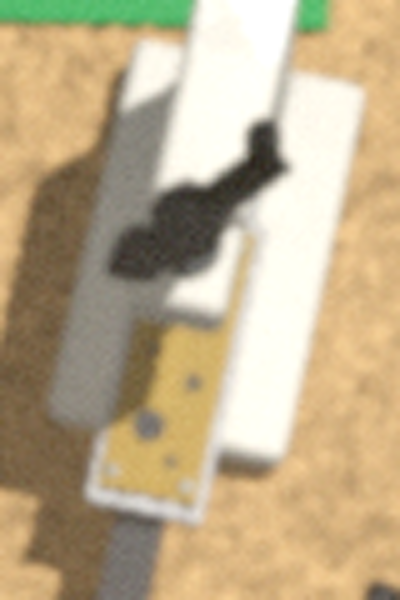

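Run:
```python
from h import *
import cv2
a=cv2.imread("pics/s8.png");b=cv2.imread("pics/t8.png")
for th in(.55,.7,.85):
    g=bar(.04*np.cos(th),-.04*np.sin(th));z=.247-.006*th
    print(th,g,[proj(n,[*g,z+d]).round(1) for n in("scene","top") for d in(.017,-.028)])
th=.7
def draw(im,n,x,y,s):
    o=cv2.resize(im[y:y+60,x:x+50],(400,480),interpolation=cv2.INTER_CUBIC);o=cv2.convertScaleAbs(o,alpha=2.)
    for th,c in((.55,(0,0,255)),(.7,(0,255,0)),(.85,(255,0,0))):
        g=bar(.04*np.cos(th),-.04*np.sin(th));z=.247-.006*th
        for d in(.017,-.028):
            q=(proj(n,[*g,z+d])-[x,y]+.5)*8;cv2.circle(o,(int(q[0]),int(q[1])),3,c,-1)
    q=(proj(n,[*P0,z-.02])-[x,y]+.5)*8;cv2.circle(o,(int(q[0]),int(q[1])),3,(255,0,255),-1)
    return o
cv2.imwrite("pics/cr.png",np.hstack([draw(a,"scene",310,235,8),draw(b,"top",290,165,8)]))
print(sense()["joints"])
yw=PY-.71
for f in(1,-1): print(inverse_kinematics([*bar(.03,-.025),.3],down(yw,f)))
```

```text
0.55 [ 0.6592 -0.0115] [array([322.9, 261.6]), array([322.7, 272.5]), array([325.8, 179.2]), array([325.5, 185.6])]
0.7 [ 0.6548 -0.0156] [array([320.5, 260.3]), array([320.4, 271.3]), array([327.7, 181.4]), array([327.3, 187.7])]
0.85 [ 0.6499 -0.0191] [array([318.5, 258.8]), array([318.5, 269.8]), array([329.2, 183.8]), array([328.8, 190. ])]
[  2.9595   3.9025   6.4071 109.6438  -0.4763  66.4749 -91.2238]
[  -7.124    25.5238    5.7858   80.6457   -2.5905   73.9597 -142.6235]
[  4.582   26.3628 -12.4313  79.4682   5.6855  74.7776  30.4717]
```

View pics/cr.png

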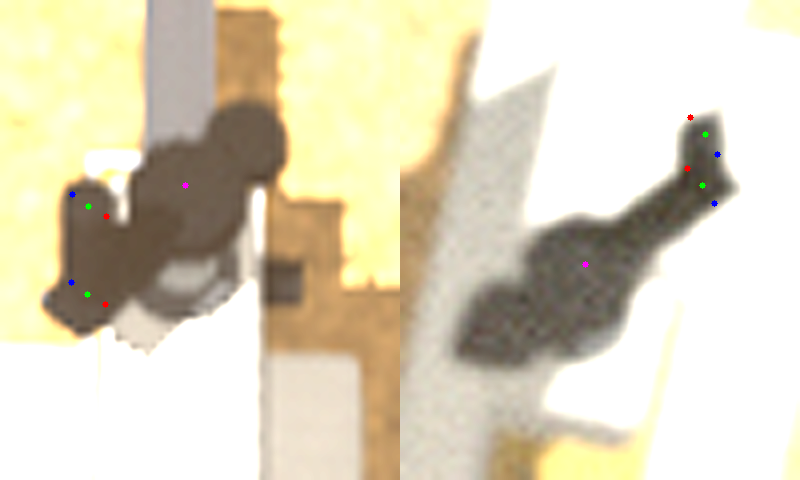

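```bash
cat >> h.py <<'E'
TH0=.70
RC=down(PY-.71,-1)
def gp(th,dz=.002,dx=0,dy=0,r=.04): return np.array([*bar(r*np.cos(th)+dx,-r*np.sin(th)+dy),.247-.006*th+dz])
def theta(p,dx=0,dy=0):
    q=tb(p)-[dx,dy];return np.arctan2(-q[1],q[0])%(2*np.pi),np.hypot(*q)
E
python3 - <<'E'
from h import *
move_gripper(.55,force=50)
manip.reach(gp(TH0,.07),RC)
s=sense();print(s["time"],s["joints"])
print(manip.line_to(gp(TH0,.002),RC,vel=.08,force_limit=6))
s=sense();print(s["time"],theta(s["position"]),s["position"],s["contact_force"])
snap("scene","s9.png");snap("top","t9.png")
import cv2
a=cv2.imread("pics/s9.png")[190:340,250:410];b=cv2.imread("pics/t9.png")[130:280,250:410]
cv2.imwrite("pics/s99.png",np.hstack([cv2.resize(a,(400,375)),cv2.resize(b,(400,375))]))
E
```

```text
27.2083 [  4.4691  26.0207 -12.1684  78.2054   5.4743  76.3499  30.7026]
False
28.2083 (np.float64(0.6929715129635369), np.float64(0.040205673615096235)) [ 0.6552 -0.0156  0.2454] [0.0557 0.0787 0.1198]
```

View pics/s99.png

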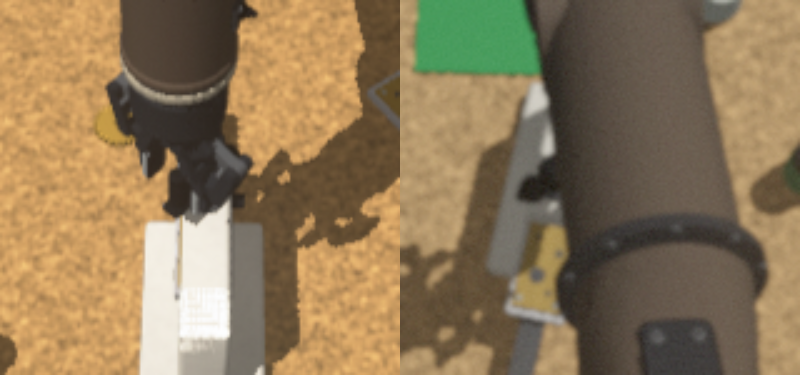

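Run:
```python
from h import *
move_gripper(0.0,force=50)
s=sense();print(s["time"],s["width"],s["position"],s["contact_force"],theta(s["position"]))
def tr(s):
    th,r=theta(s["position"]);f=tb(s["contact_force"][:2]+P0)
    t=np.array([-np.sin(th),-np.cos(th)]);rd=np.array([np.cos(th),-np.sin(th)]);return round(th,3),round(r,4),"t %.1f r %.1f z %.1f"%(f@t,f@rd,s["contact_force"][2])
for th in(.8,.9,1.0,1.1,1.2):
    hit=manip.line_to(gp(th),RC,vel=.03,force_limit=30)
    s=sense();print(hit,round(s["time"],2),th,tr(s),s["width"])
```

```text
28.7 0.16577778039480492 [ 0.6546 -0.016   0.2453] [-4.0283 -2.0428  5.3273] (np.float64(0.7101074723218521), np.float64(0.04013509403016683))
False 28.98 0.8 (np.float64(0.766), np.float64(0.0401), 't -3.5 r 0.2 z 5.1') 0.170353359539497
False 29.27 0.9 (np.float64(0.88), np.float64(0.0402), 't -2.6 r -0.1 z 6.0') 0.16826760811033167
False 29.55 1.0 (np.float64(0.984), np.float64(0.0403), 't -3.2 r 0.5 z 6.3') 0.1667489437591411
False 29.83 1.1 (np.float64(1.084), np.float64(0.0403), 't -2.9 r 0.6 z 6.4') 0.16459171441769802
False 30.12 1.2 (np.float64(1.184), np.float64(0.0404), 't -3.3 r 0.3 z 5.7') 0.16355761766116417
```

```bash
cat >> h.py <<'E'
def tr(s):
    th,r=theta(s["position"]);f=tb(s["contact_force"][:2]+P0)
    t=np.array([-np.sin(th),-np.cos(th)]);rd=np.array([np.cos(th),-np.sin(th)]);return round(th,3),round(r,4),"t %.1f r %.1f z %.1f"%(f@t,f@rd,s["contact_force"][2])
E
python3 - <<'E'
from h import *
for i,th in enumerate(np.arange(1.3,4.15,.1)):
    hit=manip.line_to(gp(th),RC,vel=.03,force_limit=30)
    s=sense()
    if i%3==0 or hit: print(hit,round(s["time"],2),round(th,2),tr(s),round(s["width"],3))
    if hit: break
E
```

```text
False 30.4 1.3 (np.float64(1.283), np.float64(0.0404), 't -2.9 r 0.1 z 6.0') 0.163
False 31.25 1.6 (np.float64(1.579), np.float64(0.0405), 't -3.3 r 0.3 z 6.7') 0.168
False 32.1 1.9 (np.float64(1.874), np.float64(0.0406), 't -1.9 r 0.9 z 6.3') 0.164
False 32.95 2.2 (np.float64(2.17), np.float64(0.0406), 't -3.0 r 1.7 z 7.3') 0.167
False 33.8 2.5 (np.float64(2.467), np.float64(0.0406), 't -2.6 r 1.5 z 8.7') 0.165
False 34.65 2.8 (np.float64(2.768), np.float64(0.0406), 't -2.2 r 2.1 z 9.4') 0.167
False 35.5 3.1 (np.float64(3.074), np.float64(0.0404), 't -3.1 r 1.3 z 8.7') 0.17
False 36.35 3.4 (np.float64(3.381), np.float64(0.0403), 't -1.7 r 2.8 z 10.2') 0.163
False 37.2 3.7 (np.float64(3.683), np.float64(0.0401), 't -2.7 r 1.8 z 8.7') 0.165
False 38.05 4.0 (np.float64(3.986), np.float64(0.04), 't -1.7 r 0.9 z 8.2') 0.159
```

Run:
```python
from h import *
for i,th in enumerate(np.arange(4.2,4.85,.1)):
    hit=manip.line_to(gp(th),RC,vel=.02,force_limit=30)
    s=sense()
    print(hit,round(s["time"],2),round(th,2),tr(s),round(s["width"],3))
    if hit: break
```

```text
False 38.68 4.2 (np.float64(4.185), np.float64(0.0399), 't -2.0 r 1.0 z 8.2') 0.164
False 39.03 4.3 (np.float64(4.285), np.float64(0.0398), 't -2.5 r 1.1 z 8.6') 0.167
False 39.38 4.4 (np.float64(4.386), np.float64(0.0398), 't -2.7 r 0.3 z 8.3') 0.164
False 39.73 4.5 (np.float64(4.486), np.float64(0.0397), 't -3.3 r -0.6 z 9.3') 0.166
False 40.08 4.6 (np.float64(4.586), np.float64(0.0397), 't -2.2 r -0.8 z 9.3') 0.167
False 40.43 4.7 (np.float64(4.681), np.float64(0.0397), 't -3.7 r 0.0 z 10.1') 0.164
False 40.78 4.8 (np.float64(4.775), np.float64(0.0397), 't -5.1 r -0.3 z 10.2') 0.168
```

Run:
```python
from h import *
for th in (4.85,4.9,4.95,5.0):
    hit=manip.line_to(gp(th),RC,vel=.02,force_limit=30)
    s=sense()
    print(hit,round(s["time"],2),round(th,2),tr(s),round(s["width"],3))
    if hit: break
```

```text
False 41.03 4.85 (np.float64(4.82), np.float64(0.0396), 't -6.0 r -0.6 z 12.2') 0.169
False 41.28 4.9 (np.float64(4.866), np.float64(0.0396), 't -6.4 r -2.0 z 12.1') 0.167
False 41.53 4.95 (np.float64(4.914), np.float64(0.0396), 't -6.0 r -1.7 z 12.7') 0.162
False 41.78 5.0 (np.float64(4.959), np.float64(0.0396), 't -7.2 r -1.7 z 12.6') 0.166
```

Run:
```python
from h import *
move_gripper(.5)
s=sense();print(s["time"],tr(s))
p=s["position"]
manip.line_to([p[0],p[1],p[2]+.09],RC,vel=.12)
manip.line_to([.42,-.14,.32],RC,vel=.25)
manip.dwell(.2);s=sense();print(s["time"],s["contact_force"])
snap("scene","s10.png");snap("top","t10.png")
for n in("scene","top"):
    for l in("carrier","carrier_nose","carrier_bush","crank_grip"):
        for d in spotter.spot_point(l,n)[:1]:
            w=c2w(n,d["location"]);print(n,l,round(d["p"],2),w,"bar:",tb(w),theta(w) if l=="crank_grip" else "")
import cv2
a=cv2.imread("pics/s10.png")[190:340,250:410];b=cv2.imread("pics/t10.png")[130:280,250:410]
cv2.imwrite("pics/s1010.png",np.hstack([cv2.resize(a,(400,375)),cv2.resize(b,(400,375))]))
def draw(im,n,x,y):
    o=cv2.resize(im[y:y+60,x:x+50],(400,480),interpolation=cv2.INTER_CUBIC);o=cv2.convertScaleAbs(o,alpha=2.)
    for th,c in((4.8,(0,0,255)),(4.96,(0,255,0)),(5.1,(255,0,0))):
        for d in(.017,-.028):
            q=(proj(n,gp(th,d))-[x,y]+.5)*8;cv2.circle(o,(int(q[0]),int(q[1])),3,c,-1)
    return o
cv2.imwrite("pics/cr2.png",np.hstack([draw(cv2.imread("pics/s10.png"),"scene",315,235),draw(cv2.imread("pics/t10.png"),"top",280,165)]))
```

```text
42.1667 (np.float64(4.998), np.float64(0.0396), 't -0.1 r 0.4 z 0.0')
44.6 [0.3045 0.0729 0.6296]
scene carrier 0.62 [0.5953 0.0186 0.0532] bar: [-0.0343 -0.0032] 
scene carrier_nose 0.57 [0.6684 0.0048 0.0551] bar: [ 0.0401 -0.0032] 
scene carrier_bush 0.7 [ 0.6931 -0.2361 -0.0002] bar: [ 0.1094 -0.2352] 
scene crank_grip 0.67 [0.6457 0.0515 0.2174] bar: [0.0091 0.0385] (np.float64(4.943301581454018), np.float64(0.03954847545112497))
top carrier 0.65 [0.6035 0.0212 0.0542] bar: [-0.0267  0.0008] 
top carrier_bush 0.89 [0.6372 0.0142 0.0768] bar: [0.0077 0.0002] 
top crank_grip 0.4 [0.6438 0.0556 0.2153] bar: [0.0065 0.0422] (np.float64(4.864977144389901), np.float64(0.04267212014742415))
```

View pics/s1010.png

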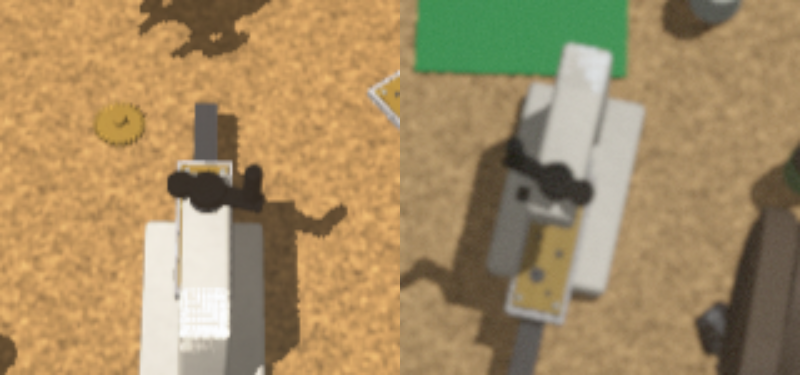

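View pics/cr2.png

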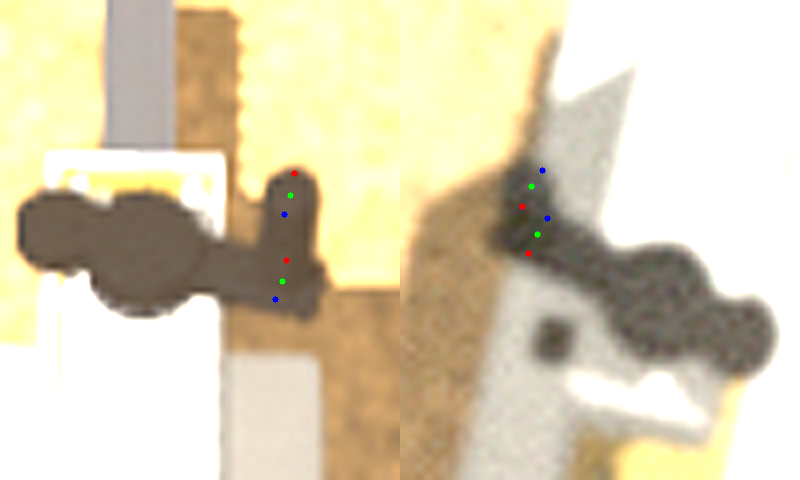

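Run:
```python
from h import *
manip.close_job();print(sense()["time"])
```

```text
the job is handed in; nothing more can be done
the job is handed in; nothing more can be done
```

I carried out all the steps and handed the job in at about 45 s of the 72 s allowed. No verdict was reported.

**What I did:** I laid the carrier on the bar with its end about 95 mm short of the stop and let go. Then I pushed it along the bar with two fingers until the force rose sharply. A second gentle nudge stopped at the same place. Last, I turned the crank clockwise from about 0.70 rad to about 4.9 rad, released the grip and moved the arm clear.

**Last checks:**
- **Clamp force:** I estimate 25–35 N, but there is no direct reading. The turning force at the grip rose from about 2.7 N to 7.2 N, which points to about 30 N. The crank angle past the point of contact gives a similar figure.
- **Carrier position:** the pictures show it flat and along the bar. The networks put its centre line between 3 mm off one way and 1 mm off the other; the limit is 6 mm.
- **Nose at the stop:** the networks read 40–47 mm along the bar against the nominal 45 mm. The lowest reading (scene camera, 40.1 mm) is outside the 2.5 mm tolerance but within the camera's error, so I relied on the two firm stops.
- **Other things on the bench:** I made no contact with any of them. I did not measure their positions at the end.

**Checks that disagreed:**
- The last top-camera reading put the bushing 7.7 mm past the spindle, although the same camera read 2.4 mm before clamping.
- The last scene-camera report of the bushing was a false detection well away from the press.
- The crank angle read 4.86 to 4.94 rad in the pictures, but 4.96 rad from the arm's position.

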